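# Tip the carton over and push it home in its lane

### The job

Without picking it up, put the standing yellow carton away in the empty lane of the aluminium rack: push it near its top so that it tips over and falls towards the rack, then push its bottom end until the carton lies flat and straight in the lane with its top end fully home against the end stop. Only push with the fingers, never lift the carton, and leave the blue carton in the other lane and the things standing round about where they are.

Things in the scene. Friction and masses are not known exactly. Their poses are not given: they have to be found in the camera images.
- yellow_carton: Yellow printed carton, 36 x 36 mm, 85 mm tall, about 0.12 kg, standing loose in front of the rack's empty lane, square to it within 0.1 rad. Its y axis runs along its length, from bottom end to top end (up while it stands); x then points roughly along the lane towards the rack. Origin: middle of one long side face. It slides if pushed low and tips if pushed well above half height.
- carton_top (a point): Centre of the yellow carton's 36 x 36 mm top end, the end that is up at the start.
- carton_bottom (a point): Centre of the yellow carton's 36 x 36 mm bottom end, on which it stands at the start, 85 mm from carton_top.
- rack: Low aluminium rack fixed to the bench: two lanes open at the front, no floor. Origin: on the bench, in the middle of the EMPTY lane at its end stop's face; x points into the lane (the way a carton is pushed home), z up. The lane is 48 mm wide between guides 20 mm high from x = 0 to -38 mm, which then flare to a mouth 74 mm wide at x = -67 mm. The other lane, at y = -75 mm, holds the blue carton.
- lane_end (a point): Point on the face of the empty lane's end stop (a bar 24 mm high), in the lane's middle, 18 mm above the bench: here the centre of the carton's top end lies when it is home. The carton's tail then sticks out about 18 mm beyond the mouth.
- blue_carton: Blue carton, 36 x 36 x 85 mm, lying in the rack's other lane (loose; leave it). Origin: centre of the square end that sticks out of the lane; z along its length into the lane.
- reel: Reel of solder with blue flanges, 59 mm across, 43 mm high, standing beside the rack (loose; leave it). Origin: centre of its underside.
- tub: White plastic tub with a blue lid, 67 x 67 x 68 mm, standing on the far side of the carton's way (loose; leave it). Origin: centre of its underside.
- brown_knob: Brown radio knob, 30 mm across, 14 mm high, lying beside the carton's way (loose; leave it). Origin: centre of its underside.
- grey_carton: White and grey carton, 45 x 65 x 20 mm, lying near the robot (loose; leave it). Origin: centre of its underside.
There are look-alikes about, which are no part of the job. There is more than one size of the yellow_carton; the job needs the largest. Several things have the shape of the rack; the one meant has the colours described above.

How it is judged:
At the end, for the whole second after the job is handed in: The yellow carton lies flat on the bench (within 5 degrees) in the empty lane, top end first: the centre of its top end is within 6 mm of the end stop and 12 mm of the lane's middle, its length is within 10 degrees of the lane's direction, and it is at rest (angle between yellow_carton's own y axis and vertical between 1.48 and 1.66 rad and x of carton_top in the frame of rack above -0.006 m and y of carton_top in the frame of rack between -0.012 and 0.012 m and angle between the y axis of yellow_carton and the x axis of rack, either way round below 0.17 rad and height (world z) of carton_top below 0.024 m and linear speed of yellow_carton below 0.01 m/s); the robot touches nothing.
It fails at once if the yellow carton is lifted or carried (height (world z) of carton_bottom above 0.035 m or height (world z) of carton_top above 0.105 m).
It fails at once if the blue carton is shifted by more than 12 mm (distance of blue_carton from where it was at the start of the episode above 0.012 m).
It fails at once if one of the things standing round about is shifted by more than 15 mm (distance of any of reel, tub, brown_knob, grey_carton from where it was at the start of the episode above 0.015 m).
It also fails if it takes over 45 s, if anything falls off the work surface, if the arm or the gripper's body presses on something with over 40 N, if the wrist force passes 120 N, or if a joint passes its speed limit or range.

### The arm

A 7-joint arm with a two-finger parallel gripper is mounted at the origin on a cart in front of the work surface, level with it; the furniture and walls round the work are solid. World frame = base frame: x ahead of the robot, y to its left, z up, the work surface at z = 0. Lengths are in m, angles in rad, forces in N, time in s.
With the tool pointing down it reaches from about 0.425 to 0.875 m from the base axis. Payload 4.7 kg.
Tool frame: the origin (TCP) lies midway between the tips of the shut fingers; the grasp point (between the pads) lies 19 mm behind it (ctrl.grip_depth is the distance from the TCP to the grasp point, in m); z points along the fingers, y is the direction in which the jaws open and shut (so a half turn about z gives the same grasp; the last joint's range is limited). The gripper opens to 87 mm and grips with 3 to 60 N. Pads are 19 mm wide; open, the fingers measure 117 mm over their backs; the gripper's body (75 mm by 190 mm) begins 51 mm behind the grasp point.
Start: joints at [1.115, 0.321, -0.07, 1.45, 0.023, 1.371, -0.057], TCP at [0.294, -0.58, 0.223] pointing down, gripper open.
Joint ranges: [-2.86, 2.86], [-0.3, 2.09], [-1.38, 1.24], [0.06, 2.45], [-1.56, 4.7], [0.09, 2.05], [-2.69, 2.69]. Speed limits (rad/s): [2.57, 2.57, 3.14, 3.14, 3.14, 3.14, 3.14].

### API

Orientations are given as a rotation vector (axis times angle).
In Python, from bench import ctrl gives the robot as it stands. The module is installed in compiled form; this text tells all that it offers.
- The arm moves only by the shell command python3 -m inch 'ROWS' [FORCE]. ROWS is JSON, a list of rows, each a list of 5 numbers: the opening, from -1 (shut) to 1 (fully open), so that 0 is half open, then the shift along the tool's x, y, z in mm, then the turn about the tool's z in rad. In form: [[fingers, tx, ty, tz, twist], ...]. A call has 1 to 5 rows; each row shifts and turns the pose as measured when the row begins, along the tool's axes as they then stand; what a row does not reach is not made up. A row lasts 1/8 s, in which the tool goes at most 62.5 mm and 10.7 degrees, less where a joint would pass 70% of its speed; a pose out of reach is approached as far as the arm can. A call is refused whole if a number of a shift passes 62.5 or a number of a turn 0.188, either way. A call with a gripper value outside its range is refused whole. The fingers move at their own pace and stop on an object; FORCE is the grip in N (left out, the last holds). Time passes only in rows, so rows that do not move let the fingers close. It gives the time, the measured TCP pose, the force and the opening at its end, in the units of the state.
- ctrl.get_state(): the state, without advancing time (a new reading comes with each control period).
- ctrl.get_image(name): name is "scene" or "side" or "wrist"; returns a dict with "color" (384x512x3 uint8, red, green, blue), "range_z" (384x512 float32, m along the optical axis (not along the pixel's ray), 0 where there is no reading), "K" (3x3 intrinsics, pixels), "R" (3x3) and "t" (3): a world point X has camera coordinates R X + t. Camera axes: x right, y down, z forward; pixel columns grow to the right and rows downward; lengths in m; the calibration is good to about 2 mm. A picture is of the moment at which its call begins.
- ctrl.close_job(): hands the job in, once; it reports no verdict.
The state is a dict: "time": time; "joint_positions": joint angles; "qd": joint speeds; "joint_torque": joint torques, N m; "position": TCP position; "tool_rot": TCP orientation; "ft_force": force on the tool from outside, world axes, zero at the start; "torque": the same for the moment, N m; "grip_width": opening from 0.0 (shut) to 1.0 (fully open).
Only numpy, scipy, OpenCV 4.12 (cv2) and the standard library are available. Lean on these libraries where they do the work, as an engineer would, in place of code of your own. Each camera call takes 0.05 s, during which the arm holds its last target. There are 200 camera calls.

## Working session

There is one attempt and no reset: what is moved stays moved. The work goes in short steps, Python scripts to look and compute and a shell command to move; the robot and the scene stay as the last step left them, time stands still between calls to the robot, and variables do not carry over. Pictures are saved under pics/ and viewed, about 8 in all and at most 12, crops included, and the job is handed in when it is done.

```bash
mkdir -p pics; cat > h.py <<'E'
import numpy as np, cv2
from bench import ctrl
def get(n):
    im=ctrl.get_image(n); return im
def world(im):
    z=im["range_z"]; v,u=np.mgrid[:z.shape[0],:z.shape[1]]
    K=im["K"]; c=np.stack([(u-K[0,2])/K[0,0]*z,(v-K[1,2])/K[1,1]*z,z],-1)
    return (c-im["t"])@im["R"]   # R^T (c-t)
E
python3 - <<'E'
from h import *
s=get("scene");d=get("side")
for n,i in(("scene",s),("side",d)):
    np.savez(f"{n}0.npz",**i); cv2.imwrite(f"pics/{n}0.png",i["color"][...,::-1]); print(n,-i["R"].T@i["t"],i["R"][2],(i["range_z"]>0).mean())
st=ctrl.get_state();print(st)
E
```

```text
scene [ 0.47009825 -0.47568779  1.00327369] [ 0.08824802  0.54242697 -0.83545513] 0.9961395263671875
side [ 0.47454378 -0.68805066  0.63700221] [ 0.11398406  0.81220015 -0.57213508] 0.9960378011067709
{'time': 0.1, 'joint_positions': array([ 1.11508046,  0.32174594, -0.07011654,  1.45153359,  0.02258928,
        1.37077968, -0.05686936]), 'qd': array([ 0.00092726, -0.00309465, -0.00022789, -0.00213003, -0.00085417,
        0.00039315,  0.0010665 ]), 'joint_torque': array([ 6.11327887e-04, -4.92571592e+01, -4.05252026e-01, -3.13398278e+01,
       -6.40340941e-02,  3.94980947e-02,  8.22200718e-05]), 'position': array([ 0.29403037, -0.57915619,  0.22158276]), 'tool_rot': array([-3.05370884e+00, -7.30972048e-01,  7.21017300e-04]), 'ft_force': array([-0.7527542 , -0.08939192,  1.35541658]), 'torque': array([ 0.03003853, -0.02579844,  0.06012676]), 'grip_width': 0.9987900391554809}
```

View pics/scene0.png

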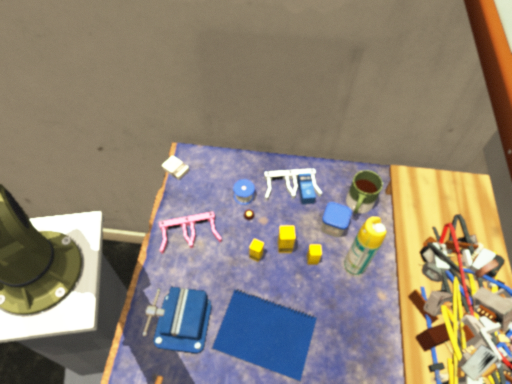

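View pics/side0.png

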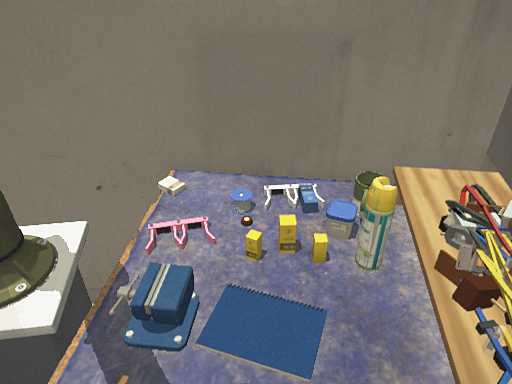

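The large yellow carton is at scene (287,237). The white/aluminium rack is at (293,180), with its empty lane on the left and the blue carton on the right. Tub at (336,217), knob at (249,214), reel at (244,188), small yellow decoys at (257,249) and (315,253).

```bash
cat > m.py <<'E'
from h import *
import sys
for n in("scene","side"):
    im=dict(np.load(n+"0.npz")); W=world(im); c=im["color"]; hsv=cv2.cvtColor(c,cv2.COLOR_RGB2HSV); Z=W[...,2]
    print(n,"bench z",np.median(Z[300:330,230:290]))
    ok=(im["range_z"]>0)
    ym=ok&(abs(hsv[...,0].astype(int)-26)<8)&(hsv[...,1]>140)&(hsv[...,2]>80)&(Z>.01)&(W[...,0]>.3)&(W[...,0]<.8)
    k,l,s,_=cv2.connectedComponentsWithStats(ym.astype(np.uint8))
    for i in range(1,k):
        if s[i,4]<60: continue
        p=W[l==i]; zt=np.percentile(p[:,2],95); t=p[p[:,2]>zt-.006]
        r=cv2.minAreaRect((t[:,:2]*1000).astype(np.float32))
        print("yellow",s[i],"ztop",zt.round(3),"topctr",np.round(r[0],1),np.round(r[1],1),round(r[2],1),"min",p.min(0).round(3),"max",p.max(0).round(3))
    # rack: light unsaturated, z 0.012-.035
    rm=ok&(hsv[...,1]<70)&(hsv[...,2]>120)&(Z>.008)&(Z<.05)
    x0,x1,y0,y1=(255,330,160,208) if n=="scene" else (255,330,175,215)
    box=np.zeros_like(rm);box[y0:y1,x0:x1]=1
    P=W[rm&box]; print("rack n",len(P),P.min(0).round(3),P.max(0).round(3))
    for nm,(u,v,w) in dict(tub=(336,217,12),reel=(244,188,9),knob=(249,214,5),blue=(307,190,8)).items() if n=="scene" else {}:
        q=W[v-w:v+w,u-w:u+w].reshape(-1,3); q=q[q[:,2]>.008]; print(nm,q.min(0).round(3),q.max(0).round(3))
    # top-down raster of heights, 2px/mm
    X=((W[...,0]-.40)*1000*1.6);Y=((.0-W[...,1])*1000*1.6)
    import cv2 as _
E
python3 m.py
python3 - <<'E'
from h import *
for n,(x0,x1,y0,y1) in dict(scene=(225,365,155,275),side=(225,365,170,275)).items():
    im=np.load(n+"0.npz"); a=im["color"][y0:y1,x0:x1,::-1]
    a=cv2.resize(a,None,fx=5,fy=5,interpolation=cv2.INTER_CUBIC)
    cv2.imwrite(f"pics/{n}crop.png",a)
E
```

```text
scene bench z 0.011324722118259408
yellow [358 218  19  31 348] ztop 0.218 topctr [790.2 -93.4] [18.9 44. ] 0.6 min [ 0.776 -0.121  0.159] max [ 0.8   -0.071  0.221]
yellow [278 226  17  26 388] ztop 0.087 topctr [636.3 -18.3] [35.8 35. ] 79.7 min [ 0.616 -0.038  0.01 ] max [0.654 0.001 0.089]
yellow [250 239  14  22 224] ztop 0.066 topctr [557.5 -33.4] [29.1 27.2] 55.4 min [ 0.542 -0.051  0.01 ] max [ 0.575 -0.016  0.07 ]
yellow [307 245  15  19 228] ztop 0.066 topctr [700.1 -64.7] [27.8 27.9] 83.8 min [ 0.685 -0.079  0.01 ] max [ 0.715 -0.05   0.069]
rack n 597 [0.608 0.119 0.008] [0.767 0.214 0.041]
tub [ 0.47  -0.476  0.027] [0.81  0.056 1.003]
reel [ 0.47  -0.476  0.009] [0.575 0.184 1.003]
knob [0.543 0.074 0.008] [0.568 0.102 0.017]
blue [ 0.47  -0.476  0.008] [0.754 0.164 1.003]
side bench z 0.01302319204983915
yellow [366 182  22  31 423] ztop 0.216 topctr [ 787.1 -104.2] [11.9 35.6] 36.4 min [ 0.775 -0.123  0.163] max [ 0.8   -0.082  0.219]
yellow [279 215  18  37 522] ztop 0.087 topctr [634.5 -18.6] [39.2 36.2] 83.1 min [ 0.615 -0.04   0.01 ] max [0.653 0.002 0.088]
yellow [246 230  16  30 352] ztop 0.067 topctr [555.9 -33.8] [28.7 27.9] 55.0 min [ 0.539 -0.054  0.01 ] max [ 0.574 -0.018  0.068]
yellow [312 234  16  28 364] ztop 0.066 topctr [698.7 -64.8] [28.6 27.4] 81.3 min [ 0.683 -0.082  0.01 ] max [ 0.713 -0.049  0.069]
rack n 454 [0.606 0.12  0.008] [0.764 0.214 0.04 ]
```

View pics/scenecrop.png

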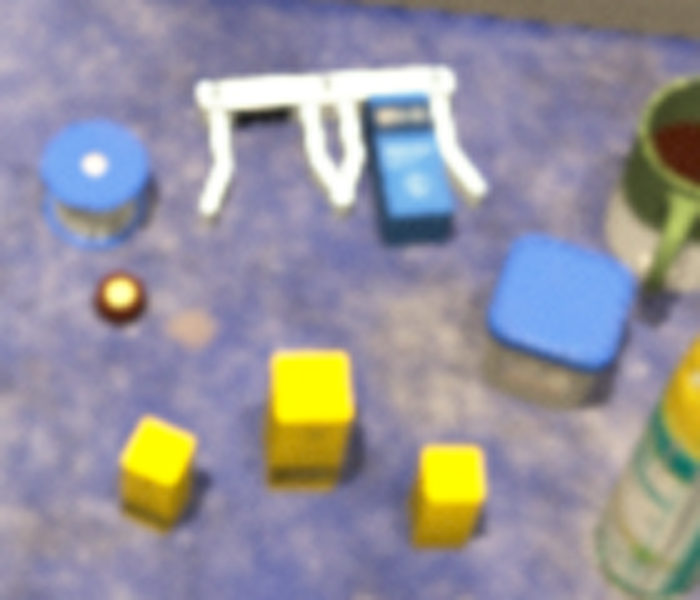

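```bash
python3 - <<'E'
from h import *
for n in("scene","side"):
    im=dict(np.load(n+"0.npz")); W=world(im); hsv=cv2.cvtColor(im["color"],cv2.COLOR_RGB2HSV); Z=W[...,2]
    m=(hsv[...,1]<70)&(hsv[...,2]>120)&(Z>.012)&(Z<.035)&(W[...,0]>.59)&(W[...,0]<.78)&(W[...,1]>.1)&(W[...,1]<.23)
    P=W[m]; f=P[P[:,1]>.19]
    print(n,"bar",len(f))
    b=[]
    for x in np.arange(.61,.765,.02):
        q=P[(abs(P[:,0]-x)<.008)&(P[:,2]>.018)&(P[:,1]>.185)]; b.append((x,np.percentile(q[:,1],5),np.median(q[:,1])) if len(q) else None)
    print(np.round([i for i in b if i],4).tolist())
    for y in np.arange(.12,.20,.01):
        q=P[abs(P[:,1]-y)<.005][:,0]; q=np.sort(q)
        if len(q): print(round(y,3),[(round(g.min(),3),round(g.max(),3),len(g)) for g in np.split(q,np.where(np.diff(q)>.005)[0]+1)])
    # carton vertical extents: points by height
    c=W[(abs(hsv[...,0].astype(int)-26)<8)&(hsv[...,1]>140)&(W[...,0]>.6)&(W[...,0]<.67)&(Z>.01)]
    fr=c[c[:,2]<.075]; A=np.polyfit(fr[:,0],fr[:,1],1); print("front face slope",A, "x range",np.percentile(fr[:,0],[1,99]))
    t=c[c[:,2]>.082]; print("top mean",t.mean(0))
E
```

```text
scene bar 272
[[0.61, 0.1971, 0.1971], [0.63, 0.1913, 0.203], [0.65, 0.1962, 0.205], [0.67, 0.1955, 0.2034], [0.69, 0.1938, 0.2005], [0.71, 0.1907, 0.2017], [0.73, 0.1878, 0.2032], [0.75, 0.1869, 0.1976]]
0.12 [(np.float64(0.726), np.float64(0.726), 1), (np.float64(0.766), np.float64(0.766), 1)]
0.13 [(np.float64(0.608), np.float64(0.613), 3), (np.float64(0.684), np.float64(0.69), 11), (np.float64(0.727), np.float64(0.727), 1), (np.float64(0.757), np.float64(0.767), 12)]
0.14 [(np.float64(0.608), np.float64(0.618), 10), (np.float64(0.681), np.float64(0.695), 16), (np.float64(0.744), np.float64(0.744), 1), (np.float64(0.753), np.float64(0.761), 11)]
0.15 [(np.float64(0.615), np.float64(0.622), 8), (np.float64(0.676), np.float64(0.684), 9), (np.float64(0.693), np.float64(0.7), 7), (np.float64(0.726), np.float64(0.726), 1), (np.float64(0.743), np.float64(0.744), 2), (np.float64(0.752), np.float64(0.759), 8)]
0.16 [(np.float64(0.62), np.float64(0.627), 8), (np.float64(0.675), np.float64(0.681), 9), (np.float64(0.696), np.float64(0.702), 7), (np.float64(0.715), np.float64(0.715), 1), (np.
[... 2351 characters left out ...]
 5), (np.float64(0.695), np.float64(0.701), 7), (np.float64(0.751), np.float64(0.755), 3)]
0.18 [(np.float64(0.622), np.float64(0.625), 4), (np.float64(0.674), np.float64(0.68), 9), (np.float64(0.696), np.float64(0.7), 4), (np.float64(0.753), np.float64(0.755), 3)]
0.19 [(np.float64(0.621), np.float64(0.63), 7), (np.float64(0.669), np.float64(0.669), 1), (np.float64(0.674), np.float64(0.709), 35), (np.float64(0.75), np.float64(0.76), 15)]
0.2 [(np.float64(0.616), np.float64(0.713), 101), (np.float64(0.727), np.float64(0.727), 1), (np.float64(0.759), np.float64(0.762), 2)]
front face slope [-0.16376191  0.06824665] x range [0.61488062 0.65009386]
top mean [ 0.63417275 -0.02016543  0.08567133]
```

```bash
python3 -m inch '[[-1,0,0,0,-0.174],[-1,0,0,0,-0.174],[-1,0,0,0,-0.174],[-1,0,0,0,-0.174],[-1,0,0,0,-0.174]]'; python3 -m inch '[[-1,0,0,0,-0.174],[-1,0,60,0,0],[-1,0,60,0,0],[-1,0,60,0,0],[-1,0,60,0,0]]'; cat >> h.py <<'E'
def goal(x,y,z,yaw=np.deg2rad(86.5)):
    from scipy.spatial.transform import Rotation as R
    s=ctrl.get_state(); M=R.from_rotvec(s["tool_rot"]).as_matrix(); d=M.T@(np.array([x,y,z])-s["position"])*1000
    print("t",round(s["time"],2),"pos",s["position"].round(4),"F",s["ft_force"].round(1),"shift mm",d.round(1),"twist",round(-(yaw-np.arctan2(M[1,0],M[0,0])),3),"tz",M[:,2].round(3))
E
python3 -c "from h import *;goal(.632,-.085,.072)"
```

```text
time: 0.72
position: [0.2932, -0.5776, 0.2181]
tool_rot: [-2.429, -1.98, -0.002]
ft_force: [0.0, 0.3, 1.0]
grip_width: 0.518
time: 1.35
position: [0.5289, -0.5888, 0.2139]
tool_rot: [-2.252, -2.172, 0.005]
ft_force: [0.3, -1.2, -0.3]
grip_width: 0.017
t 1.35 pos [ 0.5289 -0.5888  0.2139] F [ 0.3 -1.2 -0.3] shift mm [506.2  86.4 144.2] twist 0.025 tz [-0.011  0.007 -1.   ]
```

```bash
python3 -m inch '[[-1,60,14,0,0.02],[-1,60,14,0,0],[-1,60,14,0,0],[-1,60,14,0,0],[-1,60,14,0,0]]'; python3 -m inch '[[-1,60,14,0,0],[-1,50,0,0,0],[-1,40,0,0,0],[-1,0,0,0,0]]'
python3 - <<'E'
from h import *
goal(.632,-.080,.072)
i=get("wrist");cv2.imwrite("pics/w1.png",i["color"][...,::-1]);np.savez("wrist1.npz",**i)
E
```

```text
time: 1.98
position: [0.6182, -0.2904, 0.1991]
tool_rot: [-2.264, -2.133, 0.004]
ft_force: [1.4, 0.0, 0.4]
grip_width: 0.006
time: 2.48
position: [0.6416, -0.128, 0.1999]
tool_rot: [-2.247, -2.143, 0.001]
ft_force: [-0.5, -0.9, 0.1]
grip_width: 0.002
t 2.48 pos [ 0.6416 -0.128   0.1999] F [-0.5 -0.9  0.1] shift mm [ 44.3  -8.5 129.3] twist 0.013 tz [-0.025  0.026 -0.999]
```

View pics/w1.png

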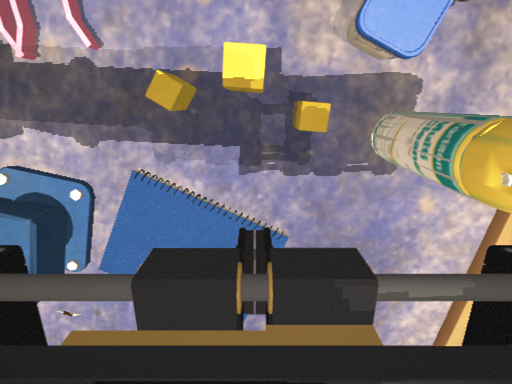

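The wrist view shows the big carton at (244,67), straight ahead of the shut fingers at (255,235). The decoys are at (171,90) and (312,116). I'll measure its position and yaw from here.

```bash
python3 - <<'E'
from h import *
im=dict(np.load("wrist1.npz")); W=world(im); Z=W[...,2]
m=(Z>.08)&(Z<.092)&(W[...,0]>.6)&(W[...,0]<.67)&(W[...,1]>-.06)&(W[...,1]<.02)
r=cv2.minAreaRect((W[m][:,:2]*1000).astype(np.float32)); print(m.sum(),r)
f=(Z>.02)&(Z<.075)&(W[...,0]>.6)&(W[...,0]<.67)&(W[...,1]>-.06)&(W[...,1]<.02)
p=W[f]; print(np.polyfit(p[:,0],p[:,1],1),p.min(0),p.max(0))
E
```

```text
1872 ((634.0756225585938, -14.948524475097656), (36.6727294921875, 35.94613265991211), 83.5075912475586)
[ 0.13468345 -0.11692822] [ 0.61487625 -0.03498455  0.02004739] [ 6.54270114e-01 -4.69316712e-04  7.48940390e-02]
```

```bash
python3 -m inch '[[-1,12,-10,55,0.013],[-1,10,0,55,0],[-1,10,0,15,0],[-1,0,0,0,0]]'
python3 -c "from h import *;goal(.631,-.060,.070)"
```

```text
time: 3.02
position: [0.6308, -0.1036, 0.0737]
tool_rot: [-2.28, -2.118, 0.006]
ft_force: [1.6, -0.6, 0.6]
grip_width: 0.006
t 3.02 pos [ 0.6308 -0.1036  0.0737] F [ 1.6 -0.6  0.6] shift mm [43.4 -2.9  4.5] twist -0.013 tz [-0.023  0.019 -1.   ]
```

```bash
python3 -m inch '[[-1,25,0,3,0],[-1,20,0,0,0],[-1,8,0,0,0],[-1,8,0,0,0],[-1,8,0,0,0]]'; python3 - <<'E'
from h import *
goal(.631,0,.070)
i=get("side");cv2.imwrite("pics/s2.png",cv2.resize(i["color"][170:290,220:370,::-1],None,fx=5,fy=5))
E
```

```text
time: 3.65
position: [0.6414, -0.0392, 0.0792]
tool_rot: [-2.296, -2.117, -0.0]
ft_force: [-0.7, -0.0, 0.4]
grip_width: 0.002
t 3.65 pos [ 0.6414 -0.0392  0.0792] F [-0.7 -0.   0.4] shift mm [ 38.1 -13.4   9.9] twist -0.02 tz [-0.012  0.014 -1.   ]
```

View pics/s2.png

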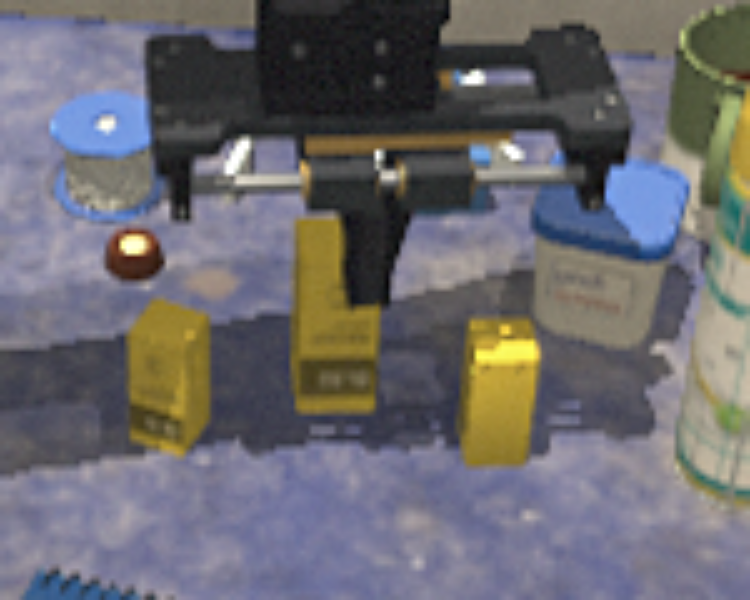

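The finger has drifted right to x 0.641, near the carton's right edge, and has not touched it yet. I'll back off and re-centre before pushing.

```bash
python3 -m inch '[[-1,-10,-9,8,-0.02],[-1,0,0,0,0],[-1,0,0,0,0]]'; python3 -c "from h import *;goal(.631,-.04,.070)"
```

```text
time: 4.08
position: [0.6301, -0.0488, 0.0701]
tool_rot: [-2.272, -2.141, 0.001]
ft_force: [-0.1, 0.4, 1.0]
grip_width: 0.007
t 4.08 pos [ 0.6301 -0.0488  0.0701] F [-0.1  0.4  1. ] shift mm [8.8 0.3 0.2] twist 0.002 tz [-0.014  0.014 -1.   ]
```

```bash
python3 -m inch '[[-1,8,0,0,0],[-1,8,0,0,0],[-1,8,0,0,0]]'; python3 -c "from h import *;goal(.633,0,.070)"
```

```text
time: 4.45
position: [0.6319, -0.0243, 0.0706]
tool_rot: [-2.274, -2.14, 0.0]
ft_force: [-0.3, -0.0, 0.1]
grip_width: 0.009
t 4.45 pos [ 0.6319 -0.0243  0.0706] F [-0.3 -0.   0.1] shift mm [24.3 -0.4  0.9] twist 0.0 tz [-0.013  0.014 -1.   ]
```

```bash
python3 -m inch '[[-1,8,0,0,0],[-1,9,0,0,0],[-1,9,0,0,0],[-1,0,0,0,0]]'; python3 - <<'E'
from h import *
goal(.633,0,.070)
i=get("side");cv2.imwrite("pics/s3.png",cv2.resize(i["color"][170:290,220:370,::-1],None,fx=5,fy=5))
E
```

```text
time: 4.95
position: [0.6336, 0.0066, 0.071]
tool_rot: [-2.27, -2.143, -0.001]
ft_force: [-0.4, -0.4, 0.3]
grip_width: 0.002
t 4.95 pos [0.6336 0.0066 0.071 ] F [-0.4 -0.4  0.3] shift mm [-6.6 -0.2  0.9] twist 0.004 tz [-0.013  0.015 -1.   ]
```

View pics/s3.png

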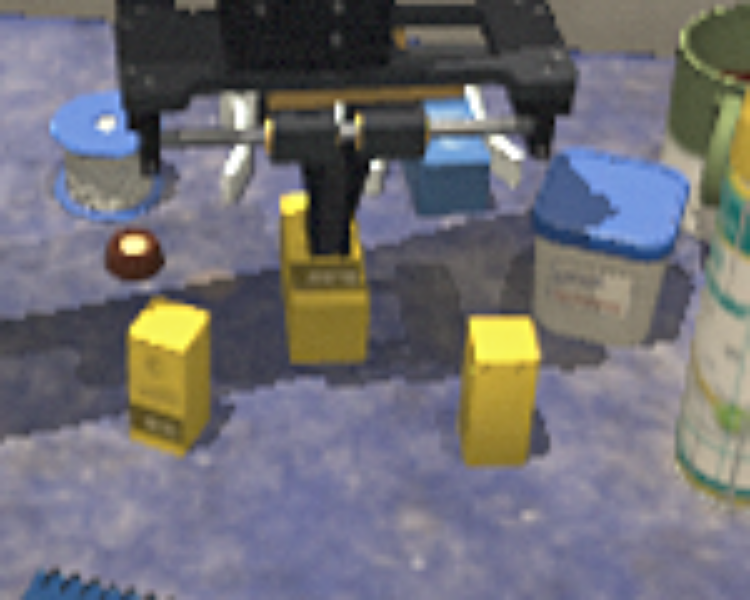

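The carton has tipped over. It lies on the bench pointing into the lane, with its bottom end at crop (327,330). I'll back off and measure it.

```bash
python3 -m inch '[[-1,-5,0,-55,0],[-1,-50,0,-30,0],[-1,-50,0,0,0],[-1,0,0,0,0]]'; cat > c.py <<'E'
from h import *
import sys
for n in sys.argv[1:]:
    im=get(n); W=world(im); Z=W[...,2]; hsv=cv2.cvtColor(im["color"],cv2.COLOR_RGB2HSV)
    m=(abs(hsv[...,0].astype(int)-26)<9)&(hsv[...,1]>120)&(Z>.028)&(Z<.045)&(W[...,0]>.6)&(W[...,0]<.69)&(W[...,1]>-.03)&(W[...,1]<.22)
    k,l,s,_=cv2.connectedComponentsWithStats(m.astype(np.uint8)); i=1+np.argmax(s[1:,4]); p=W[l==i]
    (cx,cy),sz,a=cv2.minAreaRect((p[:,:2]*1000).astype(np.float32))
    B=cv2.boxPoints(((cx,cy),sz,a)); e=[B[1]-B[0],B[2]-B[1]]; d=max(e,key=np.linalg.norm); d=d/np.linalg.norm(d); d=d*np.sign(d[1]); h=max(sz)/2
    c=np.array([cx,cy]); print(n,s[i,4],"size",np.round(sz,1),"bottom",(c-h*d).round(1),"top",(c+h*d).round(1),"dir",d.round(3),"z",np.median(p[:,2]).round(4))
    cv2.imwrite(f"pics/c_{n}_{ctrl.get_state()['time']:.2f}.png",im["color"][...,::-1])
goal(.640,-.04,.025)
E
python3 c.py side scene wrist; ls pics
```

```text
time: 5.5
position: [0.6282, -0.1053, 0.1566]
tool_rot: [-2.272, -2.143, 0.003]
ft_force: [0.1, 0.9, 0.4]
grip_width: 0.006
side 343 size [89.1 36.2] bottom [636.8  -2.4] top [645.7  86.2] dir [0.1   0.995] z 0.037
c_side_5.55.png
s2.png
s3.png
scene0.png
scenecrop.png
side0.png
sidecrop.png
w1.pngTraceback (most recent call last):
  File "c.py", line 6, in <module>
    k,l,s,_=cv2.connectedComponentsWithStats(m.astype(np.uint8)); i=1+np.argmax(s[1:,4]); p=W[l==i]
                                                                      ~~~~~~~~~^^^^^^^^^
    return _wrapfunc(a, 'argmax', axis=axis, out=out, **kwds)
    return bound(*args, **kwds)
ValueError: attempt to get argmax of an empty sequence
```

```bash
python3 -m inch '[[-0.77,25,4,55,0],[-0.77,20,0,55,0],[-0.77,0,0,24,0],[-0.77,0,0,0,0]]'; python3 -c "from h import *;goal(.637,-.02,.018)"
```

```text
time: 6.1
position: [0.6342, -0.0439, 0.0204]
tool_rot: [-2.255, -2.156, -0.007]
ft_force: [-0.9, 0.4, 0.6]
grip_width: 0.107
t 6.1 pos [ 0.6342 -0.0439  0.0204] F [-0.9  0.4  0.6] shift mm [23.9  1.7  2.8] twist 0.016 tz [-0.012  0.019 -1.   ]
```

```bash
python3 -m inch '[[-0.77,20,1,2,0.016],[-0.77,12,0,0,0],[-0.77,12,0,0,0],[-0.77,12,0,0,0],[-0.77,12,0,0,0]]'; python3 c.py side;python3 -c "from h import *;goal(.647,.098,.018)"
```

```text
time: 6.72
position: [0.6417, 0.0264, 0.024]
tool_rot: [-2.276, -2.141, -0.012]
ft_force: [-1.0, -1.2, 0.0]
grip_width: 0.114
side 39 size [43.6  7.4] bottom [625.5  28.6] top [628.1  72.1] dir [0.059 0.998] z 0.0367
t 6.78 pos [0.6417 0.0292 0.0241] F [ 0.1  1.7 -0.3] shift mm [-69.2   2.3  -2.2] twist 0.002 tz [-0.006  0.02  -1.   ]
t 6.78 pos [0.6417 0.0292 0.0241] F [ 0.1  1.7 -0.3] shift mm [68.8  1.3  7.4] twist 0.002 tz [-0.006  0.02  -1.   ]
```

```bash
python3 -m inch '[[-0.77,12,0,4,0],[-0.77,12,0,3,0],[-0.77,12,0,0,0],[-0.77,10,0,0,0]]'; python3 c.py side;python3 -c "from h import *;goal(.648,.098,.018)"
```

```text
time: 7.28
position: [0.6449, 0.0762, 0.0176]
tool_rot: [-2.275, -2.141, -0.012]
ft_force: [0.5, -0.9, 1.3]
grip_width: 0.114
side 29 size [ 6.6 33.3] bottom [628.7  82.6] top [628.5 116. ] dir [-0.004  1.   ] z 0.0351
t 7.33 pos [0.6448 0.0783 0.0178] F [-0.2  0.9 -1.4] shift mm [-118.3    2.1   -9.5] twist 0.002 tz [-0.006  0.019 -1.   ]
t 7.33 pos [0.6448 0.0783 0.0178] F [-0.2  0.9 -1.4] shift mm [19.8  2.   0.1] twist 0.002 tz [-0.006  0.019 -1.   ]
```

```bash
python3 -m inch '[[-0.77,7,0,0,0],[-0.77,5,0,0,0],[-0.77,3,0,0,0]]';  python3 -m inch '[[-0.77,3,0,0,0],[-0.77,3,0,0,0]]'
```

```text
time: 7.7
position: [0.6456, 0.0941, 0.0178]
tool_rot: [-2.273, -2.142, -0.013]
ft_force: [-0.1, -0.2, 0.5]
grip_width: 0.109
time: 7.95
position: [0.6459, 0.1, 0.0178]
tool_rot: [-2.273, -2.142, -0.013]
ft_force: [-0.3, -0.8, 0.1]
grip_width: 0.119
```

```bash
for k in 1; do python3 -m inch '[[-0.77,2,0,0,0],[-0.77,2,0,0,0]]'; done; python3 -m inch '[[-0.77,2,0,0,0],[-0.77,0,0,0,0]]'; python3 - <<'E'
from h import *
print(ctrl.get_state()["ft_force"])
i=get("side");cv2.imwrite("pics/s5.png",cv2.resize(i["color"][150:250,230:355,::-1],None,fx=6,fy=6))
E
```

```text
time: 8.2
position: [0.6462, 0.1031, 0.0178]
tool_rot: [-2.275, -2.142, -0.011]
ft_force: [-0.3, -3.7, 0.4]
grip_width: 0.113
time: 8.45
position: [0.6463, 0.1029, 0.0178]
tool_rot: [-2.277, -2.141, -0.008]
ft_force: [-0.3, -0.6, -0.2]
grip_width: 0.116
[-0.32052302 -0.57631092 -0.17375682]
```

View pics/s5.png

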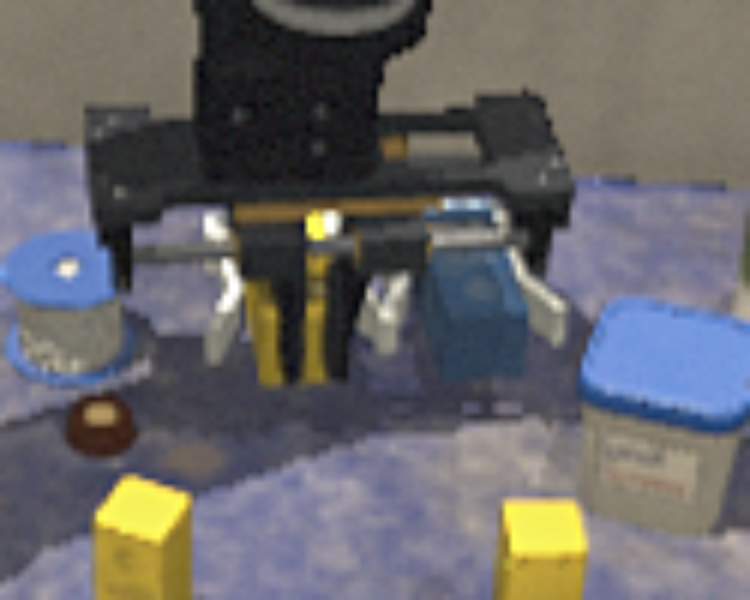

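The carton is in the lane and the push stopped at y≈0.103, with a reaction of about 4 N. I'll press once firmly, then back off and check.

```bash
python3 -m inch '[[-0.77,-4,0,0,0],[-0.77,0,-6,0,0],[-0.77,5,0,0,0],[-0.77,6,0,0,0]]';  python3 -m inch '[[-0.77,6,0,0,0]]'; python3 -m inch '[[-0.77,-30,0,0,0],[-0.77,-50,0,0,0],[-0.77,-50,0,-55,0],[-0.77,-60,0,-30,0],[-0.77,0,0,0,0]]'; python3 -m inch '[[-0.77,-50,0,0,0],[-0.77,0,0,0,0]]';python3 c.py side scene
python3 - <<'E'
from h import *
for n in("side","scene"):
    im=get(n); W=world(im); hsv=cv2.cvtColor(im["color"],cv2.COLOR_RGB2HSV); Z=W[...,2]
    o=np.load(n+"0.npz"); W0=world(o)
    d=abs(im["color"].astype(int)-o["color"]).max(2)
    # end stop face relative to the carton: column of points along the carton middle
    q=W[(abs(W[...,0]-.65)<.010)&(W[...,1]>.09)&(W[...,1]<.22)]; q=q[np.argsort(q[:,1])]
    for y in np.arange(.095,.22,.005):
        g=q[abs(q[:,1]-y)<.0025]
        if len(g): print(n,round(y,3),g[:,2].max().round(3),np.median(g[:,2]).round(3))
i=get("scene");a=cv2.resize(i["color"][155:225,225:365,::-1],None,fx=5,fy=5);j=get("side");b=cv2.resize(j["color"][170:220,225:365,::-1],None,fx=5,fy=5);cv2.imwrite("pics/fin.png",np.vstack([a,b]))
E
```

```text
time: 9.0
position: [0.6397, 0.1036, 0.0179]
tool_rot: [-2.283, -2.143, 0.006]
ft_force: [-1.9, -14.2, 4.3]
grip_width: 0.116
time: 9.12
position: [0.6396, 0.1034, 0.018]
tool_rot: [-2.289, -2.143, 0.017]
ft_force: [-2.5, -11.1, 4.1]
grip_width: 0.116
time: 9.75
position: [0.6288, -0.0764, 0.0958]
tool_rot: [-2.284, -2.147, 0.013]
ft_force: [-0.5, 0.4, -0.4]
grip_width: 0.113
time: 10.0
position: [0.6264, -0.1252, 0.0963]
tool_rot: [-2.282, -2.149, 0.008]
ft_force: [0.7, 0.5, -0.2]
grip_width: 0.117
scene 0.095 0.001 -0.001
scene 0.1 0.002 0.0Traceback (most recent call last):
  File "c.py", line 6, in <module>
    k,l,s,_=cv2.connectedComponentsWithStats(m.astype(np.uint8)); i=1+np.argmax(s[1:,4]); p=W[l==i]
                                                                      ~~~~~~~~~^^^^^^^^^
    return _wrapfunc(a, 'argmax', axis=axis, out=out, **kwds)
    return bound(*args, **kwds)
ValueError: attempt to get argmax of an empty sequence
```

View pics/fin.png

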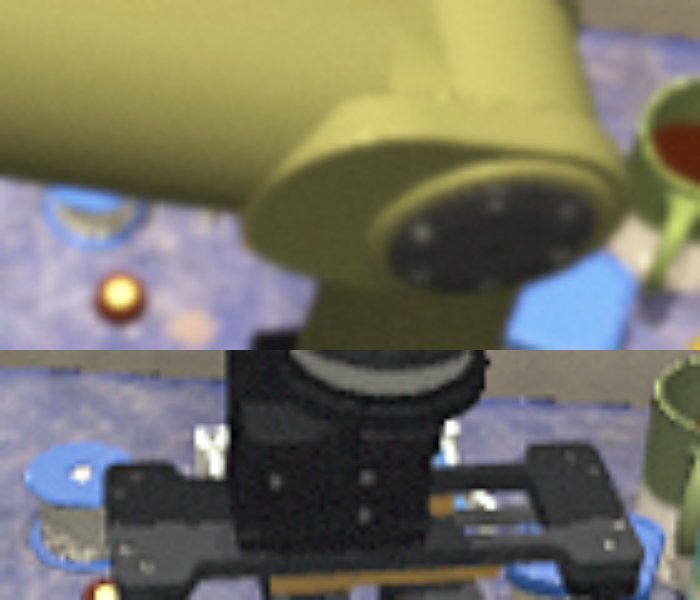

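The push was blocked at y≈0.1035 with about 14 N of reaction. The arm now hides the rack in both views, so I'll raise it and back away to verify.

```bash
python3 -m inch '[[-0.77,-20,0,-55,0],[-0.77,-60,-30,-55,0],[-0.77,-60,-50,0,0],[-0.77,-60,-50,0,0],[-0.77,-60,-50,0,0]]'; python3 -m inch '[[-0.77,-60,-50,0,0],[-0.77,-60,-40,0,0],[-0.77,0,0,0,0]]';python3 c.py side scene
python3 - <<'E'
from h import *
for n in("side","scene"):
    im=get(n); W=world(im)
    q=W[(abs(W[...,0]-.65)<.010)&(W[...,1]>.09)&(W[...,1]<.22)]
    print(n,[(round(y*1000),(np.median(g[:,2])*1000).round()) for y in np.arange(.1,.22,.006) for g in [q[abs(q[:,1]-y)<.003]] if len(g)])
i=get("scene");a=cv2.resize(i["color"][155:225,225:365,::-1],None,fx=5,fy=5);j=get("side");b=cv2.resize(j["color"][170:220,225:365,::-1],None,fx=5,fy=5);cv2.imwrite("pics/fin2.png",np.vstack([a,b]))
E
```

```text
time: 10.88
position: [0.4753, -0.3192, 0.1949]
tool_rot: [-2.242, -2.185, -0.002]
ft_force: [-0.2, -1.2, -0.4]
grip_width: 0.119
time: 11.25
position: [0.3933, -0.4214, 0.1946]
tool_rot: [-2.247, -2.181, 0.002]
ft_force: [0.0, -0.2, -0.7]
grip_width: 0.121
side 286 size [88.3 36.9] bottom [644.8 107.7] top [649.5 195.9] dir [0.053 0.999] z 0.0369
scene 332 size [84.5 36.9] bottom [645.8 109.4] top [650.8 193.7] dir [0.059 0.998] z 0.0354
t 11.35 pos [ 0.3981 -0.4163  0.1948] F [0.8 0.4 0.1] shift mm [379.8 234.8 171.9] twist 0.04 tz [-0.005  0.009 -1.   ]
side [(100, np.float64(1.0)), (106, np.float64(1.0)), (112, np.float64(18.0)), (118, np.float64(37.0)), (124, np.float64(37.0)), (130, np.float64(37.0)), (136, np.float64(37.0)), (142, np.float64(37.0)), (148, np.float64(37.0)), (154, np.float64(37.0)), (160, np.float64(37.0)), (166, np.float64(38.0)), (172, np.float64(37.0)), (178, np.float64(37.0)), (184, np.float64(37.0)), (190, np.float64(37.0)), (196, np.float64(37.0))]
scene [(100, np.float64(-2.0)), (106, np.float64(-1.0)), (112, np.float64(17.0)), (118, np.float64(36.0)), (124, np.float64(36.0)), (130, np.float64(36.0)), (136, np.float64(37.0)), (142, np.float64(36.0)), (148, np.float64(36.0)), (154, np.float64(35.0)), (160, np.float64(36.0)), (166, np.float64(35.0)), (172, np.float64(35.0)), (178, np.float64(35.0)), (184, np.float64(35.0)), (190, np.float64(36.0)), (196, np.float64(36.0)), (202, np.float64(28.0)), (208, np.float64(23.0)), (214, np.float64(23.0))]
```

View pics/fin2.png

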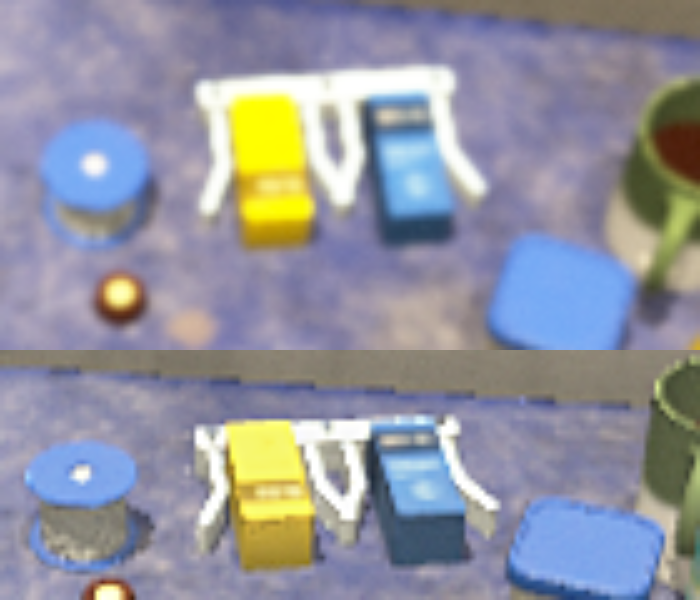

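The yellow carton lies flat and straight against the end stop. Its top end is at about y=0.195, right at the bar, and its heading matches the lane's. The blue carton, reel, knob and tub look unmoved, and the arm is clear, so I'm handing in.

```bash
python3 -c "from bench import ctrl;print(ctrl.get_state()['qd'].round(3));print(ctrl.close_job())"
```

```text
[ 0.002  0.     0.009 -0.001  0.004  0.     0.   ]
the job is handed in; nothing more can be done
None
```

The yellow carton is lying in the empty lane, top end first and against the end stop, and the job is handed in at about 11.5 s. The hand-in reported no verdict.

I tipped the carton over with the shut fingers near its top. I then pushed its bottom end with the fingers slightly open until the end stop blocked it, at a reaction of about 14 N. It was only pushed, never gripped or lifted.

- **Position and angle:** the side and scene cameras put the top end at about (0.650, 0.195), and I had measured the end stop's face at y ≈ 0.193. The carton's direction is within about 0.02 rad of the lane's, and it sits about 2 mm from the lane's middle.
- **Flatness:** its upper face measured 35–37 mm high along the whole length, so it lies flat.
- **Surroundings:** the blue carton, reel, knob and tub look unmoved in the final picture. I did not measure their shifts, and the grey carton was outside that picture. The arm went nowhere near it.
- **Checks that failed or disagreed:** the first approach drifted about 10 mm to the right, which I corrected before touching the carton. Two measurements failed because the arm blocked the view, and I repeated them after moving it away. The two cameras differ by about 2 mm on where the carton's ends are, which is within the calibration error.

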